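# Put a handful of odd tiles back into their cartons

### The arm

A 7-joint arm with a two-finger parallel gripper is mounted at the origin on the work surface. World frame = base frame: x ahead of the robot, y to its left, z up, the work surface at z = 0. Lengths are in m, angles in rad, forces in N, time in s.
With the tool pointing down it reaches from about 0.4 to 0.875 m from the base axis. Payload 4.4 kg.
Tool frame: the origin (TCP) lies at the very end of the fingers, on their centre line; the grasp point (between the pads) lies 19 mm behind it; z points along the fingers, y is the line along which they close (so a half turn about z gives the same grasp; the last joint's range is limited). The gripper opens to 85 mm and grips with 20 to 120 N. Pads are 22 mm wide; open, the fingers measure 114 mm over their backs; the gripper's body (76 mm by 85 mm) begins 54 mm behind the grasp point. The pads swing forward as they close: fully open they stand 13 mm farther back than shut.
Start: joints at [1.161, 0.628, 0.038, 1.517, -0.027, 0.996, -0.02], TCP at [0.219, -0.612, 0.231] pointing down, gripper open.
Joint ranges: [-3.06, 3.06], [-0.37, 2.12], [-1.25, 1.32], [0.18, 2.47], [-1.1, 4.24], [0.23, 1.98], [-2.94, 2.94]. Speed limits (rad/s): [2.57, 2.57, 3.14, 3.14, 3.14, 3.14, 3.14].

### API

Orientations are given as a unit quaternion [w, x, y, z].
In Python, from cell import sensors, vision, r gives the robot as it stands.
- The arm moves only by the tool play_rows, never from a script. Its argument "targets" is one flat list of numbers, 5 for each row, row after row: the shift along the tool's x, y, z scaled (see below), then the turn about the tool's z scaled (see below), then the opening, from 0 (shut) to 1 (fully open). A call has 1 to 12 rows; each row shifts and turns the commanded pose from where the row before left it, along the tool's axes as they then stand; what a row does not reach is not made up. The controller multiplies each number of a shift by 0.5 m and each number of a turn by 2 rad. A row lasts 1/12 s, in which the tool goes at most 41.7 mm and 7.16 degrees, less where a joint would pass 70% of its speed; a pose out of reach is approached as far as the arm can. A call with a number of a shift or a turn outside -1 to 1 is refused whole. A call with a gripper value outside its range is refused whole. The fingers move at their own pace and stop on an object; "newtons" is the grip in N (left out, the last holds). Time passes only in rows, so rows that do not move let the fingers close. It gives the time, the measured TCP pose, the force, the opening and the grip force at its end, in the units of the state.
- sensors.observe(): the state, without advancing time (a new reading comes with each control period).
- vision.read_camera(name): name is "scene" or "top" or "wrist"; returns the picture (400x640x3 uint8, red, green, blue); there is no depth.
- vision.camera_params(name): a dict with "intrinsics" (3x3 intrinsics, pixels), "position" and "rotation" of the camera in the world; the wrist camera has in their place "hand_eye" (4x4, takes a point from camera to tool coordinates, whose origin is the TCP and whose axes are the flange's). Camera axes: x right, y up, looking along -z (the intrinsics and any distortion apply to the point x, -y, -z); pixel columns grow to the right and rows downward; lengths in m; the calibration is good to about 2 mm. The wrist camera is an equidistant fisheye: a pixel r from the principal point sees the ray r / f radians off the axis. A picture is of the moment at which its call begins: read the wrist's pose just before it. camera_params takes no time and is no camera call.
- r.sign_off(): hands the job in; it is judged then, once.
The state is a dict: "t": time; "qpos": joint angles; "dq": joint speeds; "joint_torque": joint torques, N m; "position": TCP position; "eef_rot": TCP orientation; "contact_force": force on the tool from outside, world axes, zero at the start; "ft_torque": the same for the moment, N m; "finger_gap": finger opening in m; "finger_force": force on a finger pad.
Only numpy, scipy, OpenCV 4.12 (cv2) and the standard library are available. Lean on these libraries where they do the work, as an engineer would, in place of code of your own. Each camera call takes 0.05 s, during which the arm holds its last target. There are 200 camera calls.

### The job

A handful of odd tiles was left loose on the tile store's bench: two hexagons, a square, a brick and a narrow stick. Put each one back into the open carton that already holds its kind, lying flat and the same side up as now on the tiles in there, with the brick and the stick running the same way as the others in their carton. They chip, so set them down and do not drop them.

Things in the scene. Friction and masses are not known exactly. Their poses are not given: they have to be found in the camera images.
- hex_a (a point): Loose ceramic tile, off-white, 10 mm thick, lying flat on the bench, glazed side (its z axis) up; regular hexagon, 46 mm across flats, 53 mm across corners, 42 g. Point at its centre, 5 mm above its underside; x is square to a pair of flat sides, y points to a corner, so flats face 0, 60 and 120 degrees from x.
- hex_b (a point): Loose ceramic tile, off-white, 10 mm thick, lying flat on the bench, glazed side (its z axis) up; the second hexagon, the same in every way as the first: 46 mm across flats, 53 mm across corners, 42 g. Point at its centre, 5 mm above its underside; x is square to a pair of flat sides, y points to a corner.
- square (a point): Loose ceramic tile, off-white, 10 mm thick, lying flat on the bench, glazed side (its z axis) up; square, 46 x 46 mm, 49 g. Point at its centre, 5 mm above its underside; x and y are square to its sides.
- brick (a point): Loose ceramic tile, off-white, 10 mm thick, lying flat on the bench, glazed side (its z axis) up; brick-shaped oblong, 96 mm long (along x) and 46 mm wide (along y), 102 g. Point at its centre, 5 mm above its underside.
- stick (a point): Loose ceramic tile, off-white, 10 mm thick, lying flat on the bench, glazed side (its z axis) up; narrow stick, 96 mm long (along x) and 17 mm wide (along y), 38 g. Point at its centre, 5 mm above its underside.
- hex_bed (a point): Open brown cardboard carton, fixed where it stands, 126 x 158 mm outside, 50 mm high, walls 4 mm, inside 118 mm along x by 150 mm along y, filled to 32 mm above the bench with a firm level layer of hexagon tiles, three and two (so the rim stands 18 mm above them). This point is the centre of the top of that layer, 32 mm above the bench; x runs along the carton's short side, y along its long side, z up.
- square_bed (a point): Open brown cardboard carton, fixed where it stands, 126 x 158 mm outside, 50 mm high, walls 4 mm, inside 118 mm along x by 150 mm along y, filled to 32 mm above the bench with a firm level layer of square tiles, two by three (so the rim stands 18 mm above them). This point is the centre of the top of that layer, 32 mm above the bench; x runs along the carton's short side, y along its long side, z up.
- brick_bed (a point): Open brown cardboard carton, fixed where it stands, 126 x 158 mm outside, 50 mm high, walls 4 mm, inside 118 mm along x by 150 mm along y, filled to 32 mm above the bench with a firm level layer of three brick tiles, their 96 mm length along x (the carton's short side) (so the rim stands 18 mm above them). This point is the centre of the top of that layer, 32 mm above the bench; x runs along the carton's short side, y along its long side, z up.
- stick_bed (a point): Open brown cardboard carton, fixed where it stands, 126 x 158 mm outside, 50 mm high, walls 4 mm, inside 118 mm along x by 150 mm along y, filled to 32 mm above the bench with a firm level layer of seven stick tiles, their 96 mm length along x (the carton's short side) (so the rim stands 18 mm above them). This point is the centre of the top of that layer, 32 mm above the bench; x runs along the carton's short side, y along its long side, z up.
There are look-alikes about, which are no part of the job. What is shaped like the part that bears hex_a but purple is not meant.

How it is judged:
By the outcome, as a careful person would: the job done as asked, in the order asked, and still so for the second after the job is handed in, with the robot touching nothing.
It also fails if it takes over 118 s, if anything falls off the work surface, if the arm or the gripper's body presses on something with over 40 N, if the wrist force passes 120 N, or if a joint passes its speed limit or range.

## Working session

There is one attempt and no reset: what is moved stays moved. The work goes in short steps, Python scripts to look and compute and a tool call to move; the robot and the scene stay as the last step left them, time stands still between calls to the robot, and variables do not carry over. Pictures are saved under pics/ and viewed, at most 14 in all, crops included, and the job is handed in when it is done.

Besides the shell and the picture viewer there is one more tool, called after "Request:" as a command line: name --argument value ..., lists and objects as JSON in quotes. play_rows: Moves the arm, as the interface text tells. Its arguments: {"type":"object","properties":{"targets":{"type":"array"},"newtons":{"type":"number"}},"required":["targets"]}

```bash
ls; mkdir -p pics; python3 - <<'E'
from cell import sensors, vision, r
import cv2,numpy as np
for n in ["scene","top"]:
    im=vision.read_camera(n); cv2.imwrite(f"pics/{n}0.png",im[:,:,::-1])
    p=vision.camera_params(n); print(n,{k:np.round(np.array(v),4).tolist() if not isinstance(v,str) else v for k,v in p.items()})
p=vision.camera_params("wrist"); print({k:np.round(np.array(v),4).tolist() for k,v in p.items()})
s=sensors.observe(); print({k:np.round(v,3).tolist() for k,v in s.items()})
E
```

```text
pics
scene {'intrinsics': [[441.4898, 0.0, 326.4094], [0.0, 441.4898, 196.1045], [0.0, 0.0, 1.0]], 'position': [1.4415, 0.1055, 0.9865], 'rotation': [0.6209, 0.2576, 0.2867, 0.6826]}
top {'intrinsics': [[375.0888, 0.0, 319.6236], [0.0, 375.0888, 198.7232], [0.0, 0.0, 1.0]], 'position': [0.3898, -0.0083, 1.0135], 'rotation': [0.7073, 0.0479, -0.0414, -0.704]}
{'intrinsics': [[309.7069, 0.0, 319.0528], [0.0, 309.7069, 201.6449], [0.0, 0.0, 1.0]], 'hand_eye': [[-0.0009, 0.955, 0.2966, 0.0748], [1.0, 0.0008, 0.0005, 0.0014], [0.0002, 0.2966, -0.955, -0.1437], [0.0, 0.0, 0.0, 1.0]]}
{'t': 0.1, 'qpos': [1.161, 0.629, 0.038, 1.518, -0.027, 0.996, -0.02], 'dq': [-0.0, -0.001, -0.001, -0.002, 0.0, 0.001, -0.001], 'joint_torque': [0.003, -56.454, 1.231, -19.397, 0.011, 0.005, -0.0], 'position': [0.219, -0.611, 0.23], 'eef_rot': [-0.001, 0.985, 0.171, -0.0], 'contact_force': [0.59, -0.699, 0.028], 'ft_torque': [-0.009, -0.044, -0.001], 'finger_force': 0.0, 'finger_gap': 0.085}
```

View pics/scene0.png

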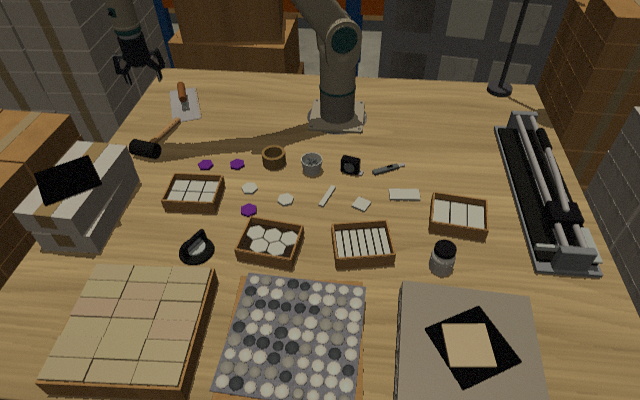

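View pics/top0.png

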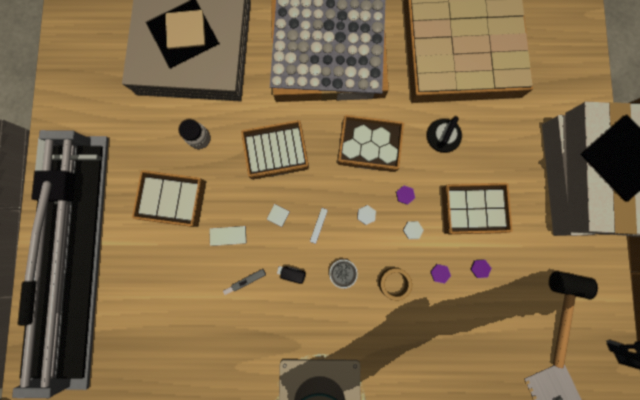

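Scene: the white loose tiles in the top view are hexes at (367,215) and (414,230), square (278,215), stick (319,225), brick (228,236). Cartons: stick (276,150), hex (371,143), brick (169,199), square (478,209). Look-alikes: purple hexes at (405,195), (441,273), (481,268), which are not wanted. A crop will check the choice.

```bash
cat > h.py <<'E'
import numpy as np,cv2
from scipy.optimize import least_squares
from scipy.spatial.transform import Rotation as R
from cell import sensors,vision,r
def quat(q): return R.from_quat([q[1],q[2],q[3],q[0]]).as_matrix()
def grab(n):
    s=sensors.observe(); im=vision.read_camera(n); p=vision.camera_params(n); K=np.array(p["intrinsics"])
    if n=="wrist":
        T=np.eye(4);T[:3,:3]=quat(s["eef_rot"]);T[:3,3]=s["position"];T=T@np.array(p["hand_eye"])
        return im,K,T[:3,:3],T[:3,3],True
    return im,K,quat(p["rotation"]),np.array(p["position"]),False
def toworld(c,uv,z):
    im,K,Rm,t,fish=c; uv=np.atleast_2d(uv).astype(float)
    x=(uv[:,0]-K[0,2])/K[0,0]; y=(uv[:,1]-K[1,2])/K[1,1]
    if fish:
        th=np.hypot(x,y)+1e-12; d=np.stack([x*np.sin(th)/th,-y*np.sin(th)/th,-np.cos(th)],1)
    else: d=np.stack([x,-y,-np.ones_like(x)],1)
    d=d@Rm.T
    return (t+d*((z-t[2])/d[:,2])[:,None])[:,:2]
def topix(c,P):
    im,K,Rm,t,fish=c; q=(np.atleast_2d(P)-t)@Rm; q=q*[1,-1,-1]
    if fish:
        rr=np.hypot(q[:,0],q[:,1]); th=np.arctan2(rr,q[:,2]); x=q[:,:2]*(th/rr)[:,None]
    else: x=q[:,:2]/q[:,2:]
    return x*[K[0,0],K[1,1]]+K[:2,2]
S=4
def white(im):
    b=cv2.resize(im,None,fx=S,fy=S,interpolation=cv2.INTER_CUBIC); h=cv2.cvtColor(b,cv2.COLOR_RGB2HSV)
    return ((h[...,1]<60)&(h[...,2]>125)).astype(np.uint8)
def contours(c,win=None):
    m=white(c[0]); cs=cv2.findContours(m,cv2.RETR_EXTERNAL,cv2.CHAIN_APPROX_NONE)[0]
    return [(k[:,0]+.5)/S-.5 for k in cs if cv2.contourArea(k)>60*S*S*.5]
N={'hex':[(np.array([np.cos(a),np.sin(a)]),.023) for a in np.arange(6)*np.pi/3]}
def box(l,w): return [(np.array(v),d/2) for v,d in (((1,0),l),((-1,0),l),((0,1),w),((0,-1),w))]
N.update(square=box(.046,.046),brick=box(.096,.046),stick=box(.096,.017))
def fit(W,kind):
    n=np.array([a for a,_ in N[kind]]);d=np.array([b for _,b in N[kind]]);best=None
    for a0 in np.radians(np.arange(0,180,15)):
        def f(p):
            c,s=np.cos(p[2]),np.sin(p[2]); L=(W-p[:2])@np.array([[c,-s],[s,c]])
            return (L@n.T-d-p[3]).max(1)
        o=least_squares(f,[*((W.max(0)+W.min(0))/2),a0,0],x_scale=[.01,.01,.1,.001],loss='soft_l1',f_scale=.002)
        if best is None or o.cost<best.cost: best=o
    p=best.x; return p[0],p[1],np.degrees(p[2])%180,p[3]*1e3,1e3*np.sqrt(np.mean(best.fun**2))
E
python3 - <<'E'
from h import *
c=grab("top")
print("base px",topix(c,[0,0,0]))
for k in contours(c):
    m=k.mean(0)
    if not(100<m[0]<520 and 100<m[1]<300): continue
    for z in (.01,.032):
        W=toworld(c,k,z); (cx,cy),(w,h),a=cv2.minAreaRect((W*1000).astype(np.float32))
        print(np.round(m),z,round(cx),round(cy),round(w),round(h),round(a,1),end=' | ')
    print()
cv2.imwrite("pics/crop.png",cv2.resize(c[0][120:290,130:520,::-1],None,fx=2,fy=2,interpolation=cv2.INTER_CUBIC))
E
```

```text
base px [[319.07286972 400.48807639]]
[228. 290.] 0.01 275 241 10 24 26.7 | [228. 290.] 0.032 277 235 10 24 26.7 | 
[346. 277.] 0.01 315 -66 61 73 44.3 | [346. 277.] 0.032 317 -65 60 71 44.3 | 
[227. 235.] 0.01 417 247 46 95 4.5 | [227. 235.] 0.032 417 241 45 93 4.5 | 
[413. 230.] 0.01 435 -248 46 52 0.3 | [413. 230.] 0.032 434 -242 45 51 0.3 | 
[459. 218.] 0.01 466 -370 46 42 0.3 | [459. 218.] 0.032 465 -363 45 41 0.3 | 
[477. 218.] 0.01 468 -419 48 47 2.5 | [477. 218.] 0.032 466 -410 47 46 2.5 | 
[496. 217.] 0.01 469 -470 46 48 0.3 | [496. 217.] 0.032 468 -460 45 47 0.3 | 
[318. 225.] 0.01 446 4 18 96 70.6 | [318. 225.] 0.032 445 4 18 94 70.6 | 
[366. 215.] 0.01 475 -124 51 47 55.0 | [366. 215.] 0.032 473 -121 50 46 55.0 | 
[278. 215.] 0.01 473 113 46 47 63.8 | [278. 215.] 0.032 471 111 45 46 63.8 | 
[457. 199.] 0.01 518 -369 47 42 1.0 | [457. 199.] 0.032 515 -361 46 41 1.0 | 
[475. 199.] 0.01 518 -417 48 47 1.5 | [475. 199.] 0.032 516 -408 47 46 1.5 | 
[494. 198.] 0.01 521 -468 47 48 0.2 | [494. 198.] 0.032 518 -458 46 47 0.2 | 
[186. 201.] 0.01 511 362 41 99 82.7 | [186. 201.] 0.
[... 422 characters left out ...]
. 151.] 0.01 649 146 98 18 10.5 | [267. 151.] 0.032 644 143 96 18 10.5 | 
[275. 150.] 0.01 653 125 98 19 10.8 | [275. 150.] 0.032 647 122 96 18 10.8 | 
[283. 148.] 0.01 657 104 98 18 10.6 | [283. 148.] 0.032 651 102 96 18 10.6 | 
[290. 147.] 0.01 661 83 98 18 10.7 | [290. 147.] 0.032 655 81 96 18 10.7 | 
[453. 136.] 0.01 692 -365 13 43 63.7 | [453. 136.] 0.032 686 -357 13 42 63.7 | 
[298. 145.] 0.01 665 62 98 19 10.5 | [298. 145.] 0.032 659 60 96 18 10.5 | 
[380. 137.] 0.01 691 -165 49 52 24.9 | [380. 137.] 0.032 684 -162 48 51 24.9 | 
[361. 144.] 0.01 663 -117 96 99 52.0 | [361. 144.] 0.032 657 -115 94 97 52.0 | 
[440. 130.] 0.01 709 -328 17 46 62.6 | [440. 130.] 0.032 702 -321 17 45 62.6 |
```

View pics/crop.png

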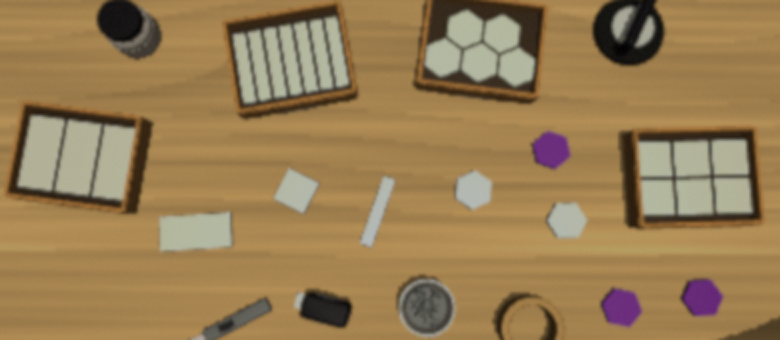

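The crop confirms two white hexes (367,215) and (414,230), distinct from the purple ones. Sizes match the given dimensions within 1–2 mm. Now I'll fit the poses and plan.

```bash
cat >> h.py <<'E'
def yaw():
    M=quat(sensors.observe()["eef_rot"]); return np.degrees(np.arctan2(M[1,0],M[0,0]))
def go(x,y,z,yw,mod=180,g=1,step=.06,slow=.0):
    """rows (mm, deg targets) from the measured pose"""
    s=sensors.observe(); M=quat(s["eef_rot"]); p=np.array(s["position"]); a=yaw()
    d=(yw-a+mod/2)%mod-mod/2; D=np.array([x,y,z])/1e3-p
    n=max(int(np.ceil(np.linalg.norm(D)/.5/step)),int(np.ceil(abs(d)/(.05*2*57.3))),1)
    print("at",np.round(p*1e3,1),round(a,1),"turn",round(d,1),"rows",n, "tilt",np.round(M[:2,2],3)); cur=a; out=[]
    t=round(-np.radians(d)/2/n,3)
    for i in range(n):
        c,sn=np.cos(np.radians(cur)),np.sin(np.radians(cur)); v=D/n/.5
        out+=[round(c*v[0]+sn*v[1],3),round(sn*v[0]-c*v[1],3),round(-v[2],3),t,g]; cur-=np.degrees(2*t)
    for i in range(0,n,12): print([0 if q==0 else float(q) for q in out[i*5:(i+12)*5]])
E
python3 - <<'E'
from h import *
c=grab("top"); cs=contours(c)
for n,k,px in [("hex_a","hex",(366,215)),("hex_b","hex",(413,230)),("square","square",(278,215)),("brick","brick",(227,235)),("stick","stick",(318,225))]:
    q=min(cs,key=lambda q:np.hypot(*(q.mean(0)-px))); f=fit(toworld(c,q,.01),k); print(n,np.round(np.array(f)*[1e3,1e3,1,1,1],1))
go(475,-124,130,19.7)
E
```

```text
hex_a [ 4.750e+02 -1.238e+02  2.430e+01  1.000e-01  4.000e-01]
hex_b [ 4.349e+02 -2.476e+02  1.500e+00 -1.000e-01  3.000e-01]
square [ 4.727e+02  1.134e+02  6.380e+01 -2.000e-01  3.000e-01]
brick [ 4.174e+02  2.468e+02  9.430e+01 -7.000e-01  4.000e-01]
stick [ 4.458e+02  4.300e+00  1.607e+02 -1.000e-01  3.000e-01]
at [ 219.  -611.6  230.7] 19.7 turn 0.0 rows 19 tilt [-0.     0.001]
[0.043, -0.039, 0.011, 0, 1.0, 0.043, -0.039, 0.011, 0, 1.0, 0.043, -0.039, 0.011, 0, 1.0, 0.043, -0.039, 0.011, 0, 1.0, 0.043, -0.039, 0.011, 0, 1.0, 0.043, -0.039, 0.011, 0, 1.0, 0.043, -0.039, 0.011, 0, 1.0, 0.043, -0.039, 0.011, 0, 1.0, 0.043, -0.039, 0.011, 0, 1.0, 0.043, -0.039, 0.011, 0, 1.0, 0.043, -0.039, 0.011, 0, 1.0, 0.043, -0.039, 0.011, 0, 1.0]
[0.043, -0.039, 0.011, 0, 1.0, 0.043, -0.039, 0.011, 0, 1.0, 0.043, -0.039, 0.011, 0, 1.0, 0.043, -0.039, 0.011, 0, 1.0, 0.043, -0.039, 0.011, 0, 1.0, 0.043, -0.039, 0.011, 0, 1.0, 0.043, -0.039, 0.011, 0, 1.0]
```

```bash
python3 -c "
from h import *
go(475,-124,100,54.3,360,step=.065)"
```

```text
at [ 219.  -611.6  230.7] 19.7 turn 34.6 rows 18 tilt [-0.     0.001]
[0.045, -0.041, 0.015, -0.017, 1.0, 0.046, -0.04, 0.015, -0.017, 1.0, 0.048, -0.038, 0.015, -0.017, 1.0, 0.049, -0.037, 0.015, -0.017, 1.0, 0.05, -0.035, 0.015, -0.017, 1.0, 0.051, -0.033, 0.015, -0.017, 1.0, 0.052, -0.031, 0.015, -0.017, 1.0, 0.054, -0.03, 0.015, -0.017, 1.0, 0.055, -0.028, 0.015, -0.017, 1.0, 0.055, -0.026, 0.015, -0.017, 1.0, 0.056, -0.024, 0.015, -0.017, 1.0, 0.057, -0.022, 0.015, -0.017, 1.0]
[0.058, -0.02, 0.015, -0.017, 1.0, 0.058, -0.018, 0.015, -0.017, 1.0, 0.059, -0.016, 0.015, -0.017, 1.0, 0.06, -0.014, 0.015, -0.017, 1.0, 0.06, -0.012, 0.015, -0.017, 1.0, 0.06, -0.01, 0.015, -0.017, 1.0]
```

Request:
play_rows --targets '[0.045, -0.041, 0.015, -0.017, 1, 0.046, -0.04, 0.015, -0.017, 1, 0.048, -0.038, 0.015, -0.017, 1, 0.049, -0.037, 0.015, -0.017, 1, 0.05, -0.035, 0.015, -0.017, 1, 0.051, -0.033, 0.015, -0.017, 1, 0.052, -0.031, 0.015, -0.017, 1, 0.054, -0.03, 0.015, -0.017, 1, 0.055, -0.028, 0.015, -0.017, 1, 0.055, -0.026, 0.015, -0.017, 1, 0.056, -0.024, 0.015, -0.017, 1, 0.057, -0.022, 0.015, -0.017, 1]'

```text
t: 1.2
position: [0.3898, -0.2861, 0.1411]
eef_rot: [0.0, 0.93, 0.368, 0.0]
contact_force: [0.3, -0.4, 0.9]
finger_gap: 0.0856
finger_force: 0.0
```

Request:
play_rows --targets '[0.058, -0.02, 0.015, -0.017, 1, 0.058, -0.018, 0.015, -0.017, 1, 0.059, -0.016, 0.015, -0.017, 1, 0.06, -0.014, 0.015, -0.017, 1, 0.06, -0.012, 0.015, -0.017, 1, 0.06, -0.01, 0.015, -0.017, 1, 0, 0, 0, 0, 1, 0, 0, 0, 0, 1]'

```text
t: 1.87
position: [0.4756, -0.1229, 0.0958]
eef_rot: [-0.001, 0.887, 0.462, 0.0]
contact_force: [-0.5, -0.1, 0.1]
finger_gap: 0.0854
finger_force: 0.0
```

```bash
python3 - <<'E'
from h import *
s=sensors.observe(); print(s["t"],np.round(s["qpos"],2),np.round(s["contact_force"],2))
c=grab("wrist"); cv2.imwrite("pics/w1.png",c[0][:,:,::-1])
print(topix(c,[[.475,-.124,.01],[.435,-.248,.01]]))
for q in contours(c):
    W=toworld(c,q,.01); m=W.mean(0)
    if W.ptp(0).max()<.06 if hasattr(W,'ptp') else np.ptp(W,axis=0).max()<.06:
        print(np.round(q.mean(0)),np.round(m*1e3),np.round(np.array(fit(W,'hex'))*[1e3,1e3,1,1,1],1))
go(475,-124,100,54.3,360)
E
```

```text
1.8667 [ 0.24  0.62 -0.07  2.07  0.09  0.45 -0.5 ] [-0.48 -0.11  0.08]
[[318.69599512 206.81490802]
 [358.82633602 329.74407936]]
[487. 398.] [ 505. -486.] [ 505.2 -485.7   77.4  -14.9    2.3]
[462. 395.] [ 479. -442.] [ 480.  -440.9  131.1   -7.5    4.7]
[451. 385.] [ 475. -407.] [ 475.4 -407.5   34.5  -11.4    1.2]
[479. 387.] [ 503. -446.] [ 5.032e+02 -4.478e+02  1.007e+02 -2.000e-01  5.500e+00]
[472. 373.] [ 504. -406.] [ 503.7 -406.6  125.1   -9.2    1.8]
[360. 329.] [ 436. -249.] [ 436.7 -248.8  123.6   -1.2    2.6]
[123. 295.] [250. -86.] [264.5 -68.1 157.7   0.6   1.6]
[149. 288.] [288. -98.] [282.3 -68.7 102.4   8.5   1.8]
[598. 240.] [ 716. -344.] [ 715.5 -346.1  121.    -6.1    5.5]
[320. 225.] [ 467. -137.] [ 476.  -126.   145.5   -1.7    5. ]
[528. 159.] [ 652. -195.] [ 6.527e+02 -1.958e+02  8.250e+01  2.700e+00  1.000e-01]
[ 58. 100.] [332. 106.] [325.2  95.3  11.6  -9.1   2.9]
[556. 111.] [ 703. -174.] [ 7.037e+02 -1.746e+02  1.426e+02  2.700e+00  1.000e-01]
[510. 101.] [ 659. -141.] [ 6.598e+02 -1.411e+02  8.260e+01  2.700e+00  1.000e-01]
[537.  54.] [ 710. -119.] [ 7.108e+02 -1.199e+02  1.426e+02  2.700e+00  1.000e-01]
[486.  40.] [666. -86.] [ 6.669e+02 -8.640e+01  2.270e+01  2.700e+00  1.000e-01]
[147.   4.] [459.  99.] [482.9 122.6 120.   11.2   3.6]
at [ 474.9 -124.8   96.1] 54.8 turn -0.5 rows 1 tilt [-0.001 -0.   ]
[0.001, -0.001, -0.008, 0.005, 1.0]
```

View pics/w1.png

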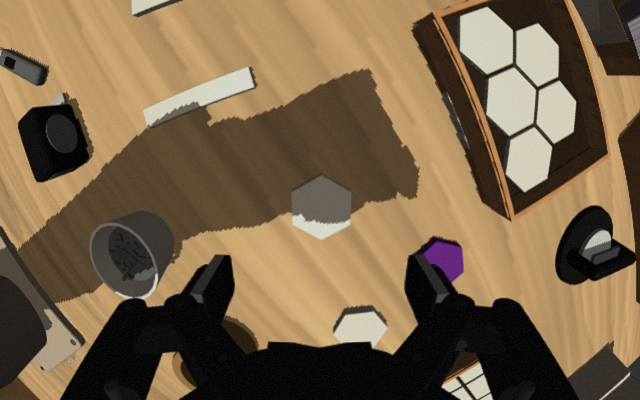

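The wrist view shows hex_a at (321,207) centred between the fingers with flats left and right. The predicted pixel was (319,207), so it agrees within 2 mm. Descend and grip.

Request:
play_rows --targets '[0.001, -0.001, 0.047, 0.005, 0.9, 0, 0, 0.047, 0, 0.8, 0, 0, 0.047, 0, 0.75, 0, 0, 0.03, 0, 0.75, 0, 0, 0.012, 0, 0.75, 0, 0, 0, 0, 0.75]' --newtons 30

```text
t: 2.42
position: [0.4735, -0.1257, 0.0039]
eef_rot: [-0.0, 0.891, 0.454, -0.001]
contact_force: [-0.5, -0.2, 0.3]
finger_gap: 0.0643
finger_force: 0.0
```

```bash
python3 -c "
from h import *
s=sensors.observe();print(s['t'],s['contact_force'],s['finger_gap'])
go(475,-124,2,54.3,360)"
```

```text
2.4167 [-0.51666061 -0.24023306  0.33943432] 0.06427518619954896
at [ 473.5 -125.7    3.9] 54.1 turn 0.2 rows 1 tilt [-0.003 -0.   ]
[0.004, 0, 0.004, -0.002, 1.0]
```

Request:
play_rows --targets '[0.004, 0, 0.004, 0, 0.7, 0, 0, 0, 0, 0.55, 0, 0, 0, 0, 0.4, 0, 0, 0, 0, 0.3, 0, 0, 0, 0, 0.3, 0, 0, 0, 0, 0.3, 0, 0, 0, 0, 0.3]'

```text
t: 3.0
position: [0.4768, -0.1231, 0.0039]
eef_rot: [0.001, 0.89, 0.455, 0.001]
contact_force: [-0.4, 0.3, 7.2]
finger_gap: 0.0449
finger_force: 31.3
```

```bash
python3 -c "
from h import *
go(669.7,-100,110,82.5,360)"
```

```text
at [ 476.8 -123.1    3.9] 54.2 turn 28.3 rows 8 tilt [ 0.002 -0.001]
[0.033, 0.036, -0.027, -0.031, 1.0, 0.031, 0.038, -0.027, -0.031, 1.0, 0.028, 0.04, -0.027, -0.031, 1.0, 0.026, 0.041, -0.027, -0.031, 1.0, 0.023, 0.043, -0.027, -0.031, 1.0, 0.02, 0.044, -0.027, -0.031, 1.0, 0.018, 0.045, -0.027, -0.031, 1.0, 0.015, 0.046, -0.027, -0.031, 1.0]
```

Request:
play_rows --targets '[0, 0, -0.02, 0, 0.3, 0, 0, -0.045, 0, 0.3, 0, 0, -0.055, 0, 0.3, 0, 0, -0.055, 0, 0.3, 0, 0, -0.03, 0, 0.3, 0, 0, 0, 0, 0.3]'

```text
t: 3.5
position: [0.4781, -0.1232, 0.1091]
eef_rot: [0.002, 0.89, 0.455, 0.003]
contact_force: [0.0, -0.2, -0.3]
finger_gap: 0.0447
finger_force: 30.9
```

```bash
python3 -c "
from h import *
s=sensors.observe();print(s['t'],s['contact_force'],s['finger_gap'])
go(669.7,-100,95,82.5,360,.3)"
```

```text
3.5 [ 0.03678765 -0.18210524 -0.3031057 ] 0.04474937279353401
at [ 478.1 -123.2  109.1] 54.2 turn 28.3 rows 7 tilt [ 0.007 -0.001]
[0.037, 0.041, 0.004, -0.035, 0.3, 0.034, 0.043, 0.004, -0.035, 0.3, 0.031, 0.045, 0.004, -0.035, 0.3, 0.028, 0.047, 0.004, -0.035, 0.3, 0.025, 0.049, 0.004, -0.035, 0.3, 0.021, 0.051, 0.004, -0.035, 0.3, 0.018, 0.052, 0.004, -0.035, 0.3]
```

Request:
play_rows --targets '[0.037, 0.041, 0.004, -0.035, 0.3, 0.034, 0.043, 0.004, -0.035, 0.3, 0.031, 0.045, 0.004, -0.035, 0.3, 0.028, 0.047, 0.004, -0.035, 0.3, 0.025, 0.049, 0.004, -0.035, 0.3, 0.021, 0.051, 0.004, -0.035, 0.3, 0.018, 0.052, 0.004, -0.035, 0.3, 0, 0, 0, 0, 0.3, 0, 0, 0, 0, 0.3, 0, 0, 0, 0, 0.3]'

```text
t: 4.33
position: [0.6652, -0.1001, 0.0905]
eef_rot: [-0.001, 0.753, 0.658, -0.001]
contact_force: [0.1, -0.8, -1.6]
finger_gap: 0.0447
finger_force: 30.9
```

```bash
python3 - <<'E'
from h import *
c=grab("wrist"); cv2.imwrite("pics/w2.png",c[0][:,:,::-1])
for q in contours(c):
    W=toworld(c,q,.032); m=W.mean(0)
    if np.ptp(W,axis=0).max()<.065 and np.hypot(*(m-[.665,-.136]))<.1: print(np.round(q.mean(0)),np.round(np.array(fit(W,'hex'))*[1e3,1e3,1,1,1],1))
go(669.7,-100,38,82.5,360,.3)
E
```

```text
[297. 194.] [651.6 -82.7  22.   -1.6   2.3]
at [ 665.1 -100.4   90.8] 82.2 turn 0.3 rows 2 tilt [-0.003 -0.   ]
[0.001, 0.005, 0.053, -0.001, 0.3, 0.001, 0.005, 0.053, -0.001, 0.3]
```

View pics/w2.png

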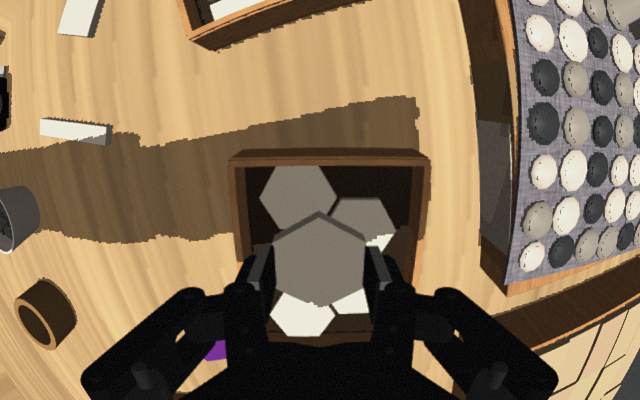

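The carried hex (319,258) is over the hex carton, whose interior spans columns 246–412 at the far rim. It needs about 5 mm toward +x, then down.

Request:
play_rows --targets '[0.001, 0.009, 0.03, 0, 0.3, 0, 0, 0.04, 0, 0.3, 0, 0, 0.02, 0, 0.3, 0, 0, 0, 0, 0.3, 0, 0, 0, 0, 0.3]'

```text
t: 4.8
position: [0.6704, -0.1001, 0.0453]
eef_rot: [-0.001, 0.753, 0.658, -0.001]
contact_force: [-0.1, -0.0, -0.2]
finger_gap: 0.0447
finger_force: 30.9
```

```bash
python3 -c "
from h import *
for i in range(3): vision.read_camera('top'); s=sensors.observe();print(s['t'],np.round(s['position'],4),np.round(s['contact_force'],2),s['finger_gap'])
go(669.7,-100,36,82.5,360,.3)"
```

```text
4.85 [ 0.6714 -0.1001  0.0463] [-0.75  0.13  0.01] 0.04481526201735183
4.9 [ 0.6719 -0.1001  0.0469] [ 0.12  1.13 -0.7 ] 0.044656661851097415
4.95 [ 0.6721 -0.1001  0.0473] [-0.04 -0.93 -0.14] 0.04449739732351037
at [ 672.1 -100.1   47.3] 82.3 turn 0.2 rows 1 tilt [ 0.002 -0.   ]
[0, -0.005, 0.023, -0.002, 0.3]
```

Request:
play_rows --targets '[0, 0, 0.01, 0, 0.3, 0, 0, 0.006, 0, 0.3, 0, 0, 0.003, 0, 0.3, 0, 0, 0, 0, 0.3, 0, 0, 0, 0, 0.3, 0, 0, 0, 0, 0.3]'

```text
t: 5.45
position: [0.6715, -0.1, 0.0369]
eef_rot: [0.0, 0.753, 0.658, 0.0]
contact_force: [-0.6, 0.3, -0.3]
finger_gap: 0.0444
finger_force: 30.9
```

Request:
play_rows --targets '[0, 0, 0.002, 0, 0.3, 0, 0, 0, 0, 0.3, 0, 0, 0, 0, 0.3, 0, 0, 0, 0, 0.3]'

```text
t: 5.78
position: [0.6717, -0.1001, 0.0361]
eef_rot: [0.0, 0.753, 0.658, 0.0]
contact_force: [-0.3, 0.2, 0.9]
finger_gap: 0.0443
finger_force: 31.1
```

Request:
play_rows --targets '[0, 0, 0.002, 0, 0.3, 0, 0, 0, 0, 0.3, 0, 0, 0, 0, 0.3]'

```text
t: 6.03
position: [0.6717, -0.1001, 0.036]
eef_rot: [0.0, 0.753, 0.658, 0.0]
contact_force: [-1.3, 0.0, 7.4]
finger_gap: 0.0446
finger_force: 31.7
```

Contact at 36 mm (7 N). Release gently and rise.

Request:
play_rows --targets '[0, 0, 0, 0, 0.56, 0, 0, 0, 0, 0.62, 0, 0, 0, 0, 0.7, 0, 0, 0, 0, 0.7, 0, 0, -0.02, 0, 0.7, 0, 0, -0.05, 0, 0.7, 0, 0, -0.06, 0, 0.8, 0, 0, -0.04, 0, 0.8, 0, 0, 0, 0, 0.8]'

```text
t: 6.78
position: [0.675, -0.1002, 0.1256]
eef_rot: [0.003, 0.753, 0.658, 0.003]
contact_force: [1.0, 0.6, -0.2]
finger_gap: 0.0683
finger_force: 0.0
```

```bash
python3 - <<'E'
from h import *
s=sensors.observe();print(s['t'])
go(435.5,-248,95,91.5,360,.8)
E
```

```text
6.7833
at [ 675.  -100.2  125.6] 82.3 turn 9.2 rows 10 tilt [ 0.009 -0.001]
[-0.036, -0.043, 0.006, -0.008, 0.8, -0.035, -0.044, 0.006, -0.008, 0.8, -0.034, -0.045, 0.006, -0.008, 0.8, -0.034, -0.045, 0.006, -0.008, 0.8, -0.033, -0.046, 0.006, -0.008, 0.8, -0.032, -0.046, 0.006, -0.008, 0.8, -0.031, -0.047, 0.006, -0.008, 0.8, -0.031, -0.047, 0.006, -0.008, 0.8, -0.03, -0.048, 0.006, -0.008, 0.8, -0.029, -0.048, 0.006, -0.008, 0.8]
```

Request:
play_rows --targets '[-0.036, -0.043, 0.006, -0.008, 0.8, -0.035, -0.044, 0.006, -0.008, 0.8, -0.034, -0.045, 0.006, -0.008, 0.8, -0.034, -0.045, 0.006, -0.008, 0.8, -0.033, -0.046, 0.006, -0.008, 0.8, -0.032, -0.046, 0.006, -0.008, 0.8, -0.031, -0.047, 0.006, -0.008, 0.8, -0.031, -0.047, 0.006, -0.008, 0.8, -0.03, -0.048, 0.006, -0.008, 0.8, -0.029, -0.048, 0.006, -0.008, 0.8, 0, 0, 0, 0, 0.8, 0, 0, 0, 0, 0.8]'

```text
t: 7.78
position: [0.4301, -0.2491, 0.0897]
eef_rot: [-0.001, 0.699, 0.715, -0.001]
contact_force: [0.8, 0.7, -0.5]
finger_gap: 0.068
finger_force: 0.0
```

```bash
python3 - <<'E'
from h import *
s=sensors.observe();print(s['t'])
c=grab("wrist"); cv2.imwrite("pics/w3.png",c[0][:,:,::-1]); print(topix(c,[.4355,-.248,.01]))
go(435.5,-248,20,91.5,360,.8)
E
```

```text
7.7833
[[327.05036329 206.44127045]]
at [ 431.9 -248.3   90. ] 91.4 turn 0.1 rows 3 tilt [0.001 0.   ]
[0, 0.002, 0.047, 0, 0.8, 0, 0.002, 0.047, 0, 0.8, 0, 0.002, 0.047, 0, 0.8]
```

View pics/w3.png

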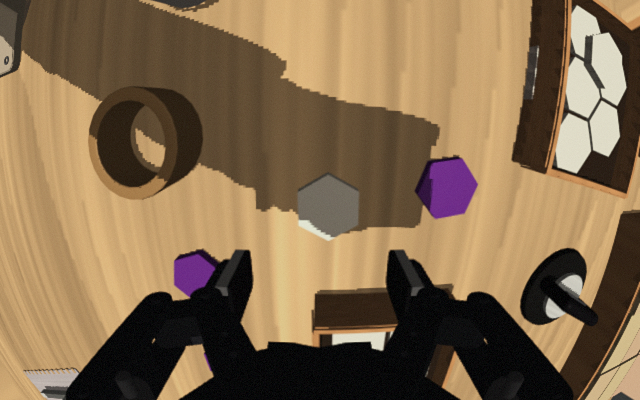

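hex_b at (328,206) is centred with flats left and right, and purple hexes at (447,187) and (195,273) are clear of the fingers. Descend.

Request:
play_rows --targets '[0, 0.003, 0.03, 0, 0.75, 0, 0, 0.05, 0, 0.7, 0, 0, 0.05, 0, 0.7, 0, 0, 0.03, 0, 0.7, 0, 0, 0.008, 0, 0.7, 0, 0, 0, 0, 0.7, 0, 0, 0, 0, 0.7, 0, 0, 0, 0, 0.7]'

```text
t: 8.5
position: [0.4346, -0.2479, 0.0068]
eef_rot: [0.001, 0.698, 0.716, 0.0]
contact_force: [-0.6, -0.1, 0.2]
finger_gap: 0.0598
finger_force: 0.0
```

Request:
play_rows --targets '[0, 0, 0.005, 0, 0.68, 0, 0, 0, 0, 0.55, 0, 0, 0, 0, 0.4, 0, 0, 0, 0, 0.3, 0, 0, 0, 0, 0.3, 0, 0, 0, 0, 0.3, 0, 0, 0, 0, 0.3]'

```text
t: 9.08
position: [0.434, -0.2482, 0.0042]
eef_rot: [0.001, 0.698, 0.716, 0.0]
contact_force: [0.9, 0.8, 6.7]
finger_gap: 0.0446
finger_force: 30.2
```

Request:
play_rows --targets '[0, 0, -0.02, 0, 0.3, 0, 0, -0.045, 0, 0.3, 0, 0, -0.055, 0, 0.3, 0, 0, -0.055, 0, 0.3, 0, 0, -0.03, 0, 0.3, 0, 0, 0, 0, 0.3, 0, 0, 0, 0, 0.3]'

```text
t: 9.67
position: [0.4337, -0.2484, 0.107]
eef_rot: [0.001, 0.698, 0.716, 0.0]
contact_force: [-0.1, -0.7, -0.8]
finger_gap: 0.0448
finger_force: 31.0
```

```bash
python3 -c "
from h import *
s=sensors.observe();print(s['t'],s['contact_force'],s['finger_gap'])
go(662,-172,95,82.5,360,.3)"
```

```text
9.6667 [-0.0767859  -0.72288773 -0.76333292] 0.044843850164934515
at [ 433.7 -248.4  107. ] 91.4 turn -8.9 rows 9 tilt [ 0.002 -0.001]
[0.016, 0.051, 0.003, 0.009, 0.3, 0.017, 0.051, 0.003, 0.009, 0.3, 0.018, 0.051, 0.003, 0.009, 0.3, 0.018, 0.05, 0.003, 0.009, 0.3, 0.019, 0.05, 0.003, 0.009, 0.3, 0.02, 0.05, 0.003, 0.009, 0.3, 0.021, 0.049, 0.003, 0.009, 0.3, 0.022, 0.049, 0.003, 0.009, 0.3, 0.023, 0.048, 0.003, 0.009, 0.3]
```

Request:
play_rows --targets '[0.016, 0.051, 0.003, 0.009, 0.3, 0.017, 0.051, 0.003, 0.009, 0.3, 0.018, 0.051, 0.003, 0.009, 0.3, 0.018, 0.05, 0.003, 0.009, 0.3, 0.019, 0.05, 0.003, 0.009, 0.3, 0.02, 0.05, 0.003, 0.009, 0.3, 0.021, 0.049, 0.003, 0.009, 0.3, 0.022, 0.049, 0.003, 0.009, 0.3, 0.023, 0.048, 0.003, 0.009, 0.3]'

```text
t: 10.42
position: [0.6619, -0.1708, 0.0904]
eef_rot: [-0.001, 0.754, 0.657, -0.001]
contact_force: [0.1, -0.1, 0.1]
finger_gap: 0.0447
finger_force: 31.0
```

Request:
play_rows --targets '[0, 0, 0, 0, 0.3, 0, 0, 0, 0, 0.3, 0, 0, 0, 0, 0.3, 0, 0, 0, 0, 0.3, 0, 0, 0, 0, 0.3]'

```text
t: 10.83
position: [0.6606, -0.1725, 0.092]
eef_rot: [-0.0, 0.754, 0.657, -0.001]
contact_force: [-0.0, -0.8, -0.4]
finger_gap: 0.0447
finger_force: 31.1
```

```bash
python3 - <<'E'
from h import *
c=grab("wrist"); cv2.imwrite("pics/w4.png",c[0][:,:,::-1])
go(662,-172,45,82.5,360,.3)
E
```

```text
at [ 660.9 -172.4   92.3] 82.1 turn 0.4 rows 2 tilt [-0.001 -0.   ]
[0.001, 0.001, 0.047, -0.002, 0.3, 0.001, 0.001, 0.047, -0.002, 0.3]
```

View pics/w4.png

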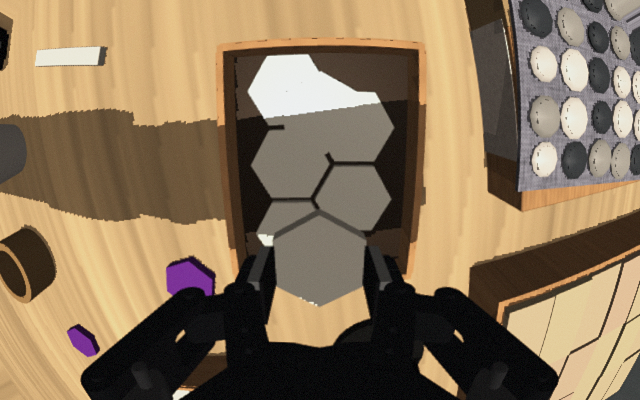

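The first hex lies in the carton's far half (around (320,110)), and the held hex (320,258) is over the free near half, clear of both walls. Lower it.

Request:
play_rows --targets '[0.001, 0.002, 0.03, 0.002, 0.3, 0, 0, 0.04, 0, 0.3, 0, 0, 0.025, 0, 0.3, 0, 0, 0.01, 0, 0.3, 0, 0, 0.003, 0, 0.3, 0, 0, 0, 0, 0.3, 0, 0, 0, 0, 0.3, 0, 0, 0, 0, 0.3, 0, 0, 0, 0, 0.3]'

```text
t: 11.63
position: [0.6636, -0.1711, 0.0391]
eef_rot: [0.001, 0.755, 0.656, 0.0]
contact_force: [-0.0, -0.7, -0.2]
finger_gap: 0.0442
finger_force: 31.1
```

Request:
play_rows --targets '[0, 0, 0.003, 0, 0.3, 0, 0, 0.002, 0, 0.3, 0, 0, 0, 0, 0.3, 0, 0, 0.001, 0, 0.3, 0, 0, 0.001, 0, 0.3, 0, 0, 0, 0, 0.3, 0, 0, 0, 0, 0.3]'

```text
t: 12.22
position: [0.6633, -0.1712, 0.0362]
eef_rot: [0.0, 0.755, 0.655, 0.0]
contact_force: [-2.7, 0.6, 8.8]
finger_gap: 0.0445
finger_force: 32.0
```

Contact. Release and rise.

Request:
play_rows --targets '[0, 0, 0, 0, 0.56, 0, 0, 0, 0, 0.62, 0, 0, 0, 0, 0.7, 0, 0, 0, 0, 0.7, 0, 0, -0.02, 0, 0.7, 0, 0, -0.05, 0, 0.7, 0, 0, -0.06, 0, 0.8, 0, 0, -0.04, 0, 0.8, 0, 0, 0, 0, 0.8]'

```text
t: 12.97
position: [0.6666, -0.1716, 0.1257]
eef_rot: [0.004, 0.755, 0.655, 0.003]
contact_force: [1.0, 0.9, 0.6]
finger_gap: 0.068
finger_force: 0.0
```

```bash
python3 - <<'E'
from h import *
s=sensors.observe();print(s['t'])
go(473,113,95,63.8,360,.8,step=.065)
E
```

```text
12.9667
at [ 666.6 -171.6  125.7] 81.9 turn -18.1 rows 11 tilt [ 0.009 -0.002]
[0.046, -0.042, 0.006, 0.014, 0.8, 0.045, -0.043, 0.006, 0.014, 0.8, 0.044, -0.045, 0.006, 0.014, 0.8, 0.043, -0.046, 0.006, 0.014, 0.8, 0.041, -0.047, 0.006, 0.014, 0.8, 0.04, -0.048, 0.006, 0.014, 0.8, 0.039, -0.049, 0.006, 0.014, 0.8, 0.037, -0.05, 0.006, 0.014, 0.8, 0.036, -0.051, 0.006, 0.014, 0.8, 0.034, -0.052, 0.006, 0.014, 0.8, 0.033, -0.053, 0.006, 0.014, 0.8]
```

Request:
play_rows --targets '[0.046, -0.042, 0.006, 0.014, 0.8, 0.045, -0.043, 0.006, 0.014, 0.8, 0.044, -0.045, 0.006, 0.014, 0.8, 0.043, -0.046, 0.006, 0.014, 0.8, 0.041, -0.047, 0.006, 0.014, 0.8, 0.04, -0.048, 0.006, 0.014, 0.8, 0.039, -0.049, 0.006, 0.014, 0.8, 0.037, -0.05, 0.006, 0.014, 0.8, 0.036, -0.051, 0.006, 0.014, 0.8, 0.034, -0.052, 0.006, 0.014, 0.8, 0.033, -0.053, 0.006, 0.014, 0.8]'

```text
t: 13.88
position: [0.4694, 0.1143, 0.0868]
eef_rot: [0.0, 0.847, 0.531, 0.0]
contact_force: [-0.2, 0.6, -0.2]
finger_gap: 0.0681
finger_force: 0.0
```

Request:
play_rows --targets '[0, 0, 0, 0, 0.8, 0, 0, 0, 0, 0.8, 0, 0, 0, 0, 0.8, 0, 0, 0, 0, 0.8, 0, 0, 0, 0, 0.8]'

```text
t: 14.3
position: [0.4712, 0.112, 0.0869]
eef_rot: [0.0, 0.847, 0.531, 0.0]
contact_force: [0.7, 0.5, -0.7]
finger_gap: 0.0685
finger_force: 0.0
```

```bash
python3 - <<'E'
from h import *
s=sensors.observe();print(s['t'])
c=grab("wrist"); cv2.imwrite("pics/w5.png",c[0][:,:,::-1]); print(topix(c,[.473,.113,.01]))
go(473,113,4.5,63.8,360,.8)
E
```

```text
14.3
[[320.25577339 206.68987618]]
at [471.  112.1  86.9] 64.1 turn -0.3 rows 3 tilt [ 0.001 -0.   ]
[0.001, 0.001, 0.055, 0.001, 0.8, 0.001, 0.001, 0.055, 0.001, 0.8, 0.001, 0.001, 0.055, 0.001, 0.8]
```

View pics/w5.png

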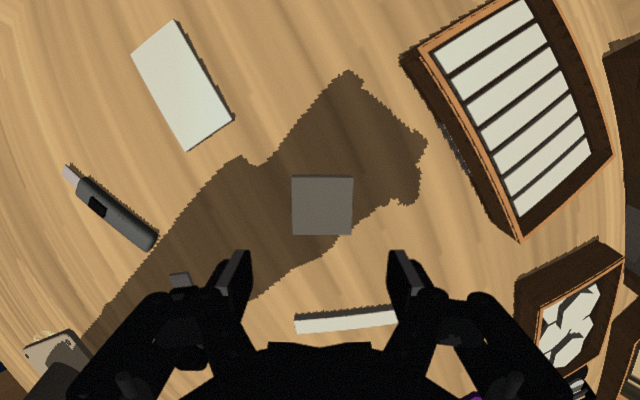

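The square at (322,206) is aligned and centred. Descend and grip.

Request:
play_rows --targets '[0.003, 0.002, 0.03, 0, 0.75, 0, 0, 0.05, 0, 0.7, 0, 0, 0.05, 0, 0.7, 0, 0, 0.025, 0, 0.7, 0, 0, 0.007, 0, 0.7, 0, 0, 0, 0, 0.7, 0, 0, 0, 0, 0.7, 0, 0, 0, 0, 0.7]'

```text
t: 15.02
position: [0.4725, 0.1139, 0.0062]
eef_rot: [0.0, 0.847, 0.532, 0.0]
contact_force: [0.2, 0.3, 0.1]
finger_gap: 0.0599
finger_force: 0.0
```

Request:
play_rows --targets '[0, 0, 0.003, 0, 0.68, 0, 0, 0, 0, 0.55, 0, 0, 0, 0, 0.4, 0, 0, 0, 0, 0.3, 0, 0, 0, 0, 0.3, 0, 0, 0, 0, 0.3, 0, 0, 0, 0, 0.3]'

```text
t: 15.6
position: [0.4725, 0.1142, 0.0052]
eef_rot: [0.0, 0.847, 0.532, 0.001]
contact_force: [-0.9, -0.6, 6.8]
finger_gap: 0.0443
finger_force: 30.3
```

Request:
play_rows --targets '[0, 0, -0.02, 0, 0.3, 0, 0, -0.045, 0, 0.3, 0, 0, -0.055, 0, 0.3, 0, 0, -0.055, 0, 0.3, 0, 0, -0.03, 0, 0.3, 0, 0, 0, 0, 0.3, 0, 0, 0, 0, 0.3]'

```text
t: 16.18
position: [0.4724, 0.1143, 0.108]
eef_rot: [0.0, 0.847, 0.532, 0.001]
contact_force: [0.4, -0.8, -0.8]
finger_gap: 0.0444
finger_force: 30.9
```

```bash
python3 -c "
from h import *
s=sensors.observe();print(s['t'],s['contact_force'],s['finger_gap'])
go(491,-409,100,92,360,.3,step=.07)"
```

```text
16.1833 [ 0.36569747 -0.76633129 -0.75154466] 0.0444468114378055
at [472.4 114.3 108. ] 64.3 turn 27.7 rows 15 tilt [0.002 0.001]
[-0.062, 0.033, 0.001, -0.016, 0.3, -0.063, 0.031, 0.001, -0.016, 0.3, -0.064, 0.029, 0.001, -0.016, 0.3, -0.065, 0.026, 0.001, -0.016, 0.3, -0.065, 0.024, 0.001, -0.016, 0.3, -0.066, 0.022, 0.001, -0.016, 0.3, -0.067, 0.02, 0.001, -0.016, 0.3, -0.067, 0.018, 0.001, -0.016, 0.3, -0.068, 0.016, 0.001, -0.016, 0.3, -0.068, 0.014, 0.001, -0.016, 0.3, -0.069, 0.011, 0.001, -0.016, 0.3, -0.069, 0.009, 0.001, -0.016, 0.3]
[-0.069, 0.007, 0.001, -0.016, 0.3, -0.07, 0.005, 0.001, -0.016, 0.3, -0.07, 0.003, 0.001, -0.016, 0.3]
```

Request:
play_rows --targets '[-0.062, 0.033, 0.001, -0.016, 0.3, -0.063, 0.031, 0.001, -0.016, 0.3, -0.064, 0.029, 0.001, -0.016, 0.3, -0.065, 0.026, 0.001, -0.016, 0.3, -0.065, 0.024, 0.001, -0.016, 0.3, -0.066, 0.022, 0.001, -0.016, 0.3, -0.067, 0.02, 0.001, -0.016, 0.3, -0.067, 0.018, 0.001, -0.016, 0.3, -0.068, 0.016, 0.001, -0.016, 0.3, -0.068, 0.014, 0.001, -0.016, 0.3, -0.069, 0.011, 0.001, -0.016, 0.3, -0.069, 0.009, 0.001, -0.016, 0.3]'

```text
t: 17.18
position: [0.4854, -0.3055, 0.0992]
eef_rot: [-0.002, 0.729, 0.684, -0.0]
contact_force: [-0.0, 0.4, -0.1]
finger_gap: 0.0442
finger_force: 30.9
```

Request:
play_rows --targets '[-0.069, 0.007, 0.001, -0.016, 0.3, -0.07, 0.005, 0.001, -0.016, 0.3, -0.07, 0.003, 0.001, -0.016, 0.3, 0, 0, 0, 0, 0.3, 0, 0, 0, 0, 0.3, 0, 0, 0, 0, 0.3, 0, 0, 0, 0, 0.3, 0, 0, 0, 0, 0.3]'

```text
t: 17.85
position: [0.4912, -0.4069, 0.099]
eef_rot: [-0.001, 0.695, 0.719, 0.0]
contact_force: [0.8, -0.1, -0.2]
finger_gap: 0.0442
finger_force: 30.9
```

```bash
python3 - <<'E'
from h import *
c=grab("wrist"); cv2.imwrite("pics/w6.png",c[0][:,:,::-1])
go(491,-409,39,92,360,.3)
E
```

```text
at [ 491.2 -407.3   99.2] 91.9 turn 0.1 rows 3 tilt [-0.     0.001]
[-0.001, 0, 0.04, 0, 0.3, -0.001, 0, 0.04, 0, 0.3, -0.001, 0, 0.04, 0, 0.3]
```

View pics/w6.png

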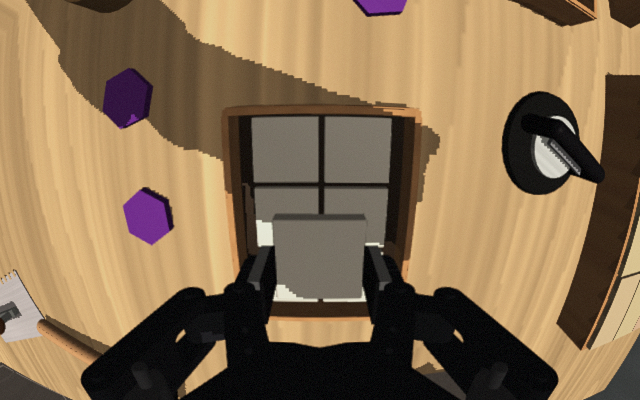

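The square (320,257) is centred over its carton (interior columns 240–400). Lower it.

Request:
play_rows --targets '[0, 0, 0.03, 0, 0.3, 0, 0, 0.04, 0, 0.3, 0, 0, 0.03, 0, 0.3, 0, 0, 0.012, 0, 0.3, 0, 0, 0.004, 0, 0.3, 0, 0, 0, 0, 0.3, 0, 0, 0, 0, 0.3, 0, 0, 0, 0, 0.3, 0, 0, 0, 0, 0.3]'

```text
t: 18.65
position: [0.4913, -0.4094, 0.0423]
eef_rot: [0.001, 0.696, 0.718, 0.0]
contact_force: [-0.1, -0.4, -0.2]
finger_gap: 0.0442
finger_force: 30.9
```

Request:
play_rows --targets '[0, 0, 0.002, 0, 0.3, 0, 0, 0.002, 0, 0.3, 0, 0, 0, 0, 0.3, 0, 0, 0, 0, 0.3]'

```text
t: 18.98
position: [0.4907, -0.409, 0.0393]
eef_rot: [-0.0, 0.696, 0.718, -0.0]
contact_force: [-0.5, 0.0, -0.2]
finger_gap: 0.0441
finger_force: 30.9
```

Request:
play_rows --targets '[0, 0, 0.002, 0, 0.3, 0, 0, 0.001, 0, 0.3, 0, 0, 0.001, 0, 0.3, 0, 0, 0, 0, 0.3, 0, 0, 0, 0, 0.3]'

```text
t: 19.4
position: [0.4907, -0.409, 0.0374]
eef_rot: [-0.0, 0.696, 0.718, -0.0]
contact_force: [-0.5, 0.7, 1.4]
finger_gap: 0.0444
finger_force: 31.1
```

Request:
play_rows --targets '[0, 0, 0.001, 0, 0.3, 0, 0, 0, 0, 0.3, 0, 0, 0, 0, 0.3]'

```text
t: 19.65
position: [0.4908, -0.409, 0.0373]
eef_rot: [0.0, 0.696, 0.718, -0.0]
contact_force: [-1.0, 1.3, 5.5]
finger_gap: 0.044
finger_force: 31.6
```

Request:
play_rows --targets '[0, 0, 0, 0, 0.56, 0, 0, 0, 0, 0.62, 0, 0, 0, 0, 0.7, 0, 0, 0, 0, 0.7, 0, 0, -0.02, 0, 0.7, 0, 0, -0.05, 0, 0.7, 0, 0, -0.06, 0, 0.8, 0, 0, -0.04, 0, 0.8, 0, 0, 0, 0, 0.8, 0, 0, 0, 0, 0.8]'

```text
t: 20.48
position: [0.4917, -0.4096, 0.1237]
eef_rot: [0.002, 0.696, 0.718, 0.0]
contact_force: [-1.0, -1.4, -0.8]
finger_gap: 0.0685
finger_force: 0.0
```

```bash
python3 - <<'E'
from h import *
s=sensors.observe();print(s['t'])
go(417.5,247,100,94.3,360,.8,step=.07)
E
```

```text
20.4833
at [ 491.7 -409.6  123.7] 91.8 turn 2.5 rows 19 tilt [ 0.003 -0.002]
[0.069, -0.006, 0.002, -0.001, 0.8, 0.069, -0.006, 0.002, -0.001, 0.8, 0.069, -0.005, 0.002, -0.001, 0.8, 0.069, -0.005, 0.002, -0.001, 0.8, 0.069, -0.005, 0.002, -0.001, 0.8, 0.069, -0.005, 0.002, -0.001, 0.8, 0.069, -0.005, 0.002, -0.001, 0.8, 0.069, -0.005, 0.002, -0.001, 0.8, 0.069, -0.005, 0.002, -0.001, 0.8, 0.069, -0.004, 0.002, -0.001, 0.8, 0.069, -0.004, 0.002, -0.001, 0.8, 0.069, -0.004, 0.002, -0.001, 0.8]
[0.069, -0.004, 0.002, -0.001, 0.8, 0.069, -0.004, 0.002, -0.001, 0.8, 0.069, -0.004, 0.002, -0.001, 0.8, 0.069, -0.004, 0.002, -0.001, 0.8, 0.069, -0.003, 0.002, -0.001, 0.8, 0.069, -0.003, 0.002, -0.001, 0.8, 0.069, -0.003, 0.002, -0.001, 0.8]
```

Request:
play_rows --targets '[0.069, -0.006, 0.002, -0.001, 0.8, 0.069, -0.006, 0.002, -0.001, 0.8, 0.069, -0.005, 0.002, -0.001, 0.8, 0.069, -0.005, 0.002, -0.001, 0.8, 0.069, -0.005, 0.002, -0.001, 0.8, 0.069, -0.005, 0.002, -0.001, 0.8, 0.069, -0.005, 0.002, -0.001, 0.8, 0.069, -0.005, 0.002, -0.001, 0.8, 0.069, -0.005, 0.002, -0.001, 0.8, 0.069, -0.004, 0.002, -0.001, 0.8, 0.069, -0.004, 0.002, -0.001, 0.8, 0.069, -0.004, 0.002, -0.001, 0.8]'

```text
t: 21.48
position: [0.4427, 0.0047, 0.1091]
eef_rot: [-0.001, 0.687, 0.726, -0.001]
contact_force: [0.6, 0.8, 0.3]
finger_gap: 0.0686
finger_force: 0.0
```

Request:
play_rows --targets '[0.069, -0.004, 0.002, -0.001, 0.8, 0.069, -0.004, 0.002, -0.001, 0.8, 0.069, -0.004, 0.002, -0.001, 0.8, 0.069, -0.004, 0.002, -0.001, 0.8, 0.069, -0.003, 0.002, -0.001, 0.8, 0.069, -0.003, 0.002, -0.001, 0.8, 0.069, -0.003, 0.002, -0.001, 0.8, 0, 0, 0, 0, 0.8, 0, 0, 0, 0, 0.8, 0, 0, 0, 0, 0.8, 0, 0, 0, 0, 0.8]'

```text
t: 22.4
position: [0.4165, 0.2418, 0.1023]
eef_rot: [0.0, 0.683, 0.73, -0.001]
contact_force: [-1.0, -0.6, 0.5]
finger_gap: 0.0682
finger_force: 0.0
```

```bash
python3 - <<'E'
from h import *
s=sensors.observe();print(s['t'])
c=grab("wrist"); cv2.imwrite("pics/w7.png",c[0][:,:,::-1]); print(topix(c,[.4175,.247,.01]))
go(417.5,247,7,94.3,360,.8)
E
```

```text
22.4
[[321.64837777 196.36757405]]
at [416.7 241.8 102.4] 93.8 turn 0.5 rows 4 tilt [-0.001 -0.002]
[0.003, 0.001, 0.048, -0.001, 0.8, 0.003, 0.001, 0.048, -0.001, 0.8, 0.003, 0.001, 0.048, -0.001, 0.8, 0.003, 0.001, 0.048, -0.001, 0.8]
```

View pics/w7.png

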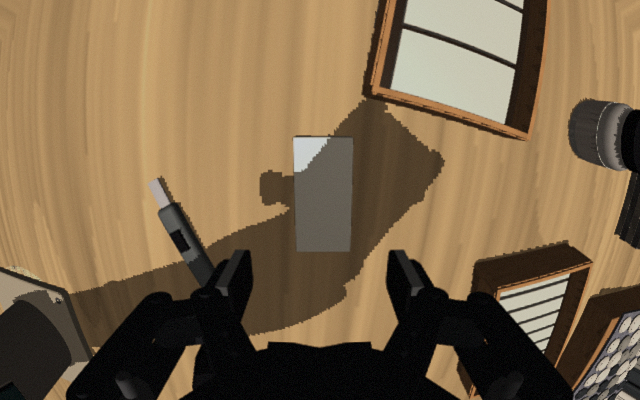

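The brick (323,193) is aligned lengthwise. The knife at (185,230) is outside finger reach and the brick carton is at the upper right. Advance 5 mm, descend.

Request:
play_rows --targets '[0.01, 0.002, 0.03, -0.002, 0.75, 0, 0, 0.05, -0.002, 0.7, 0, 0, 0.055, 0, 0.7, 0, 0, 0.04, 0, 0.7, 0, 0, 0.013, 0, 0.7, 0, 0, 0.003, 0, 0.7, 0, 0, 0, 0, 0.7, 0, 0, 0, 0, 0.7, 0, 0, 0, 0, 0.7]'

```text
t: 23.2
position: [0.4182, 0.249, 0.0085]
eef_rot: [0.0, 0.68, 0.734, 0.001]
contact_force: [-0.4, 0.1, 0.1]
finger_gap: 0.0598
finger_force: 0.0
```

Request:
play_rows --targets '[0, 0, 0.005, 0, 0.68, 0, 0, 0.003, 0, 0.65, 0, 0, 0, 0, 0.55, 0, 0, 0, 0, 0.4, 0, 0, 0, 0, 0.3, 0, 0, 0, 0, 0.3, 0, 0, 0, 0, 0.3, 0, 0, 0, 0, 0.3]' --newtons 40

```text
t: 23.87
position: [0.4177, 0.2489, 0.0039]
eef_rot: [0.0, 0.679, 0.734, 0.0]
contact_force: [-0.3, -1.0, 5.3]
finger_gap: 0.0446
finger_force: 40.1
```

Request:
play_rows --targets '[0, 0, -0.02, 0, 0.3, 0, 0, -0.045, 0, 0.3, 0, 0, -0.055, 0, 0.3, 0, 0, -0.055, 0, 0.3, 0, 0, -0.035, 0, 0.3, 0, 0, 0, 0, 0.3, 0, 0, 0, 0, 0.3]'

```text
t: 24.45
position: [0.418, 0.2488, 0.1095]
eef_rot: [0.0, 0.68, 0.734, 0.001]
contact_force: [-0.1, -0.0, -1.1]
finger_gap: 0.0441
finger_force: 41.3
```

```bash
python3 -c "
from h import *
s=sensors.observe();print(s['t'],s['contact_force'],s['finger_gap'],np.round(s['qpos'],2))
go(514,401,110,172.7,180,.3,step=.07)"
```

```text
24.45 [-0.06766464 -0.01407442 -1.14472001] 0.0440904558813476 [-0.37  0.61 -0.33  2.07  0.39  0.51 -0.91]
at [418.  248.8 109.5] 94.4 turn 78.3 rows 14 tilt [0.002 0.001]
[0.021, 0.015, 0, -0.049, 0.3, 0.019, 0.017, 0, -0.049, 0.3, 0.017, 0.019, 0, -0.049, 0.3, 0.015, 0.021, 0, -0.049, 0.3, 0.013, 0.022, 0, -0.049, 0.3, 0.011, 0.023, 0, -0.049, 0.3, 0.009, 0.024, 0, -0.049, 0.3, 0.006, 0.025, 0, -0.049, 0.3, 0.004, 0.025, 0, -0.049, 0.3, 0.001, 0.026, 0, -0.049, 0.3, -0.001, 0.026, 0, -0.049, 0.3, -0.004, 0.025, 0, -0.049, 0.3]
[-0.006, 0.025, 0, -0.049, 0.3, -0.009, 0.024, 0, -0.049, 0.3]
```

Request:
play_rows --targets '[0.021, 0.015, 0, -0.049, 0.3, 0.019, 0.017, 0, -0.049, 0.3, 0.017, 0.019, 0, -0.049, 0.3, 0.015, 0.021, 0, -0.049, 0.3, 0.013, 0.022, 0, -0.049, 0.3, 0.011, 0.023, 0, -0.049, 0.3, 0.009, 0.024, 0, -0.049, 0.3, 0.006, 0.025, 0, -0.049, 0.3, 0.004, 0.025, 0, -0.049, 0.3, 0.001, 0.026, 0, -0.049, 0.3, -0.001, 0.026, 0, -0.049, 0.3, -0.004, 0.025, 0, -0.049, 0.3]'

```text
t: 25.45
position: [0.4987, 0.3786, 0.1064]
eef_rot: [-0.001, 0.156, 0.988, -0.001]
contact_force: [-0.5, 0.6, -1.0]
finger_gap: 0.044
finger_force: 41.3
```

Request:
play_rows --targets '[-0.006, 0.025, 0, -0.049, 0.3, -0.009, 0.024, 0, -0.049, 0.3, 0, 0, 0, 0, 0.3, 0, 0, 0, 0, 0.3, 0, 0, 0, 0, 0.3, 0, 0, 0, 0, 0.3]'

```text
t: 25.95
position: [0.5125, 0.3994, 0.1077]
eef_rot: [-0.0, 0.062, 0.998, -0.001]
contact_force: [0.5, -1.5, -1.5]
finger_gap: 0.0443
finger_force: 41.3
```

```bash
python3 - <<'E'
from h import *
s=sensors.observe();print(s['t'],np.round(s['qpos'],2))
c=grab("wrist"); cv2.imwrite("pics/w8.png",c[0][:,:,::-1])
go(514,401,40,172.7,180,.3)
E
```

```text
25.95 [-0.3   0.87 -0.72  1.61  0.68  0.93  0.18]
at [512.7 399.6 108. ] 173.0 turn -0.3 rows 3 tilt [-0.    -0.001]
[-0.001, 0.001, 0.045, 0.001, 0.3, -0.001, 0.001, 0.045, 0.001, 0.3, -0.001, 0.001, 0.045, 0.001, 0.3]
```

View pics/w8.png

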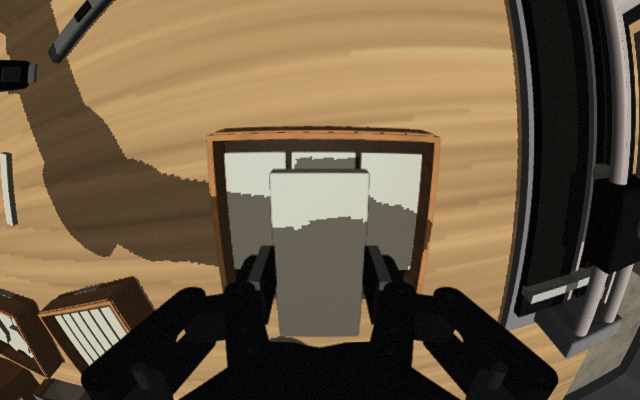

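The brick (320,253) lies parallel to and centred over the bricks, inside the rim. Lower it.

Request:
play_rows --targets '[0, 0.002, 0.03, 0, 0.3, 0, 0, 0.045, 0, 0.3, 0, 0, 0.035, 0, 0.3, 0, 0, 0.018, 0, 0.3, 0, 0, 0.004, 0, 0.3, 0, 0, 0, 0, 0.3, 0, 0, 0, 0, 0.3, 0, 0, 0, 0, 0.3, 0, 0, 0, 0, 0.3]'

```text
t: 26.75
position: [0.5138, 0.4022, 0.0434]
eef_rot: [0.001, 0.061, 0.998, 0.001]
contact_force: [-0.2, -0.1, -1.6]
finger_gap: 0.0443
finger_force: 41.3
```

Request:
play_rows --targets '[0, 0, 0.002, 0, 0.3, 0, 0, 0.002, 0, 0.3, 0, 0, 0, 0, 0.3, 0, 0, 0, 0, 0.3]'

```text
t: 27.08
position: [0.5133, 0.4015, 0.0404]
eef_rot: [0.0, 0.061, 0.998, -0.0]
contact_force: [-0.1, -0.5, -0.6]
finger_gap: 0.0444
finger_force: 41.3
```

Request:
play_rows --targets '[0, 0, 0.003, 0, 0.3, 0, 0, 0.002, 0, 0.3, 0, 0, 0.002, 0, 0.3, 0, 0, 0, 0, 0.3, 0, 0, 0, 0, 0.3, 0, 0, 0, 0, 0.3]'

```text
t: 27.58
position: [0.5132, 0.4016, 0.0368]
eef_rot: [0.0, 0.061, 0.998, 0.0]
contact_force: [0.9, -0.5, -0.8]
finger_gap: 0.0441
finger_force: 41.3
```

Request:
play_rows --targets '[0, 0, 0.002, 0, 0.3, 0, 0, 0, 0, 0.3, 0, 0, 0.001, 0, 0.3, 0, 0, 0, 0, 0.3, 0, 0, 0, 0, 0.3]'

```text
t: 28.0
position: [0.5133, 0.4018, 0.036]
eef_rot: [0.0, 0.061, 0.998, 0.0]
contact_force: [-1.0, -1.2, 5.4]
finger_gap: 0.0446
finger_force: 42.0
```

Request:
play_rows --targets '[0, 0, 0, 0, 0.56, 0, 0, 0, 0, 0.62, 0, 0, 0, 0, 0.7, 0, 0, 0, 0, 0.7, 0, 0, -0.02, 0, 0.7, 0, 0, -0.05, 0, 0.7, 0, 0, -0.06, 0, 0.7, 0, 0, -0.04, 0, 0.6, 0, 0, 0, 0, 0.6, 0, 0, 0, 0, 0.6]'

```text
t: 28.83
position: [0.5139, 0.4023, 0.1222]
eef_rot: [0.001, 0.061, 0.998, 0.001]
contact_force: [-0.8, 0.2, -1.3]
finger_gap: 0.0514
finger_force: 0.0
```

```bash
python3 - <<'E'
from h import *
s=sensors.observe();print(s['t'])
go(446,4.3,100,160.7,180,.6,step=.065)
E
```

```text
28.8333
at [513.9 402.3 122.2] 173.0 turn -12.3 rows 13 tilt [0.002 0.002]
[0.003, -0.062, 0.003, 0.008, 0.6, 0.002, -0.062, 0.003, 0.008, 0.6, 0.001, -0.062, 0.003, 0.008, 0.6, 0, -0.062, 0.003, 0.008, 0.6, -0.001, -0.062, 0.003, 0.008, 0.6, -0.002, -0.062, 0.003, 0.008, 0.6, -0.003, -0.062, 0.003, 0.008, 0.6, -0.004, -0.062, 0.003, 0.008, 0.6, -0.005, -0.062, 0.003, 0.008, 0.6, -0.006, -0.062, 0.003, 0.008, 0.6, -0.007, -0.062, 0.003, 0.008, 0.6, -0.008, -0.062, 0.003, 0.008, 0.6]
[-0.009, -0.061, 0.003, 0.008, 0.6]
```

Request:
play_rows --targets '[0.003, -0.062, 0.003, 0.008, 0.6, 0.002, -0.062, 0.003, 0.008, 0.6, 0.001, -0.062, 0.003, 0.008, 0.6, 0, -0.062, 0.003, 0.008, 0.6, -0.001, -0.062, 0.003, 0.008, 0.6, -0.002, -0.062, 0.003, 0.008, 0.6, -0.003, -0.062, 0.003, 0.008, 0.6, -0.004, -0.062, 0.003, 0.008, 0.6, -0.005, -0.062, 0.003, 0.008, 0.6, -0.006, -0.062, 0.003, 0.008, 0.6, -0.007, -0.062, 0.003, 0.008, 0.6, -0.008, -0.062, 0.003, 0.008, 0.6]'

```text
t: 29.83
position: [0.449, 0.0324, 0.1016]
eef_rot: [-0.001, 0.157, 0.988, -0.0]
contact_force: [0.1, -0.6, 0.1]
finger_gap: 0.0514
finger_force: 0.0
```

Request:
play_rows --targets '[-0.009, -0.061, 0.003, 0.008, 0.6, 0, 0, 0, 0, 0.6, 0, 0, 0, 0, 0.6, 0, 0, 0, 0, 0.6, 0, 0, 0, 0, 0.6, 0, 0, 0, 0, 0.6]'

```text
t: 30.33
position: [0.4454, 0.0051, 0.1008]
eef_rot: [0.0, 0.163, 0.987, 0.0]
contact_force: [-0.1, 0.7, -0.5]
finger_gap: 0.0511
finger_force: 0.0
```

```bash
python3 - <<'E'
from h import *
s=sensors.observe();print(s['t'],np.round(s['qpos'],2))
c=grab("wrist"); cv2.imwrite("pics/w9.png",c[0][:,:,::-1]); print(topix(c,[.446,.0043,.01]))
go(446,4.3,7,160.7,180,.6)
E
```

```text
30.3333 [ 0.38  0.65 -0.66  2.18  0.78  0.56  0.37]
[[320.41691647 205.96927373]]
at [445.4   4.9 100.8] 161.2 turn -0.5 rows 4 tilt [0.    0.001]
[0, 0, 0.047, 0.001, 0.6, 0, 0, 0.047, 0.001, 0.6, 0, 0, 0.047, 0.001, 0.6, 0, 0, 0.047, 0.001, 0.6]
```

View pics/w9.png

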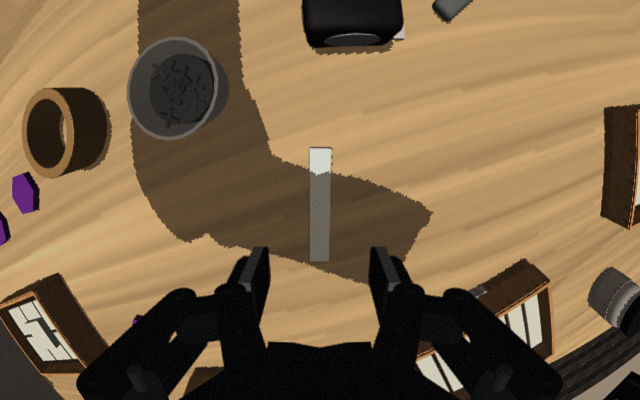

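The stick (320,204) is centred and aligned. Descend and grip.

Request:
play_rows --targets '[0.001, 0, 0.03, 0.002, 0.5, 0, 0, 0.05, 0.002, 0.45, 0, 0, 0.055, 0, 0.45, 0, 0, 0.037, 0, 0.45, 0, 0, 0.012, 0, 0.45, 0, 0, 0.003, 0, 0.45, 0, 0, 0, 0, 0.45, 0, 0, 0, 0, 0.45, 0, 0, 0, 0, 0.45]' --newtons 30

```text
t: 31.13
position: [0.4454, 0.004, 0.0083]
eef_rot: [0.001, 0.168, 0.986, 0.0]
contact_force: [0.6, -0.1, 0.1]
finger_gap: 0.0382
finger_force: 0.0
```

Request:
play_rows --targets '[0, 0, 0.005, 0, 0.4, 0, 0, 0.002, 0, 0.35, 0, 0, 0, 0, 0.25, 0, 0, 0, 0, 0.1, 0, 0, 0, 0, 0.05, 0, 0, 0, 0, 0.05, 0, 0, 0, 0, 0.05, 0, 0, 0, 0, 0.05]'

```text
t: 31.8
position: [0.4448, 0.0037, 0.0041]
eef_rot: [0.0, 0.168, 0.986, -0.0]
contact_force: [-0.6, -0.2, 5.6]
finger_gap: 0.0159
finger_force: 30.0
```

Request:
play_rows --targets '[0, 0, -0.02, 0, 0.05, 0, 0, -0.045, 0, 0.05, 0, 0, -0.055, 0, 0.05, 0, 0, -0.055, 0, 0.05, 0, 0, -0.035, 0, 0.05, 0, 0, 0, 0, 0.05, 0, 0, 0, 0, 0.05]'

```text
t: 32.38
position: [0.4451, 0.0035, 0.1092]
eef_rot: [0.001, 0.169, 0.986, 0.0]
contact_force: [0.5, 0.2, -1.3]
finger_gap: 0.0157
finger_force: 29.4
```

```bash
python3 -c "
from h import *
s=sensors.observe();print(s['t'],s['contact_force'],s['finger_gap'])
go(647,122,105,190.6,180,.05,step=.06)"
```

```text
32.3833 [ 0.47065755  0.18062064 -1.28176653] 0.015672394691833035
at [445.1   3.5 109.2] 160.6 turn 30.0 rows 8 tilt [ 0.002 -0.   ]
[-0.038, 0.045, 0.001, -0.033, 0.05, -0.041, 0.042, 0.001, -0.033, 0.05, -0.043, 0.039, 0.001, -0.033, 0.05, -0.046, 0.036, 0.001, -0.033, 0.05, -0.048, 0.033, 0.001, -0.033, 0.05, -0.05, 0.03, 0.001, -0.033, 0.05, -0.052, 0.027, 0.001, -0.033, 0.05, -0.054, 0.023, 0.001, -0.033, 0.05]
```

Request:
play_rows --targets '[-0.038, 0.045, 0.001, -0.033, 0.05, -0.041, 0.042, 0.001, -0.033, 0.05, -0.043, 0.039, 0.001, -0.033, 0.05, -0.046, 0.036, 0.001, -0.033, 0.05, -0.048, 0.033, 0.001, -0.033, 0.05, -0.05, 0.03, 0.001, -0.033, 0.05, -0.052, 0.027, 0.001, -0.033, 0.05, -0.054, 0.023, 0.001, -0.033, 0.05, 0, 0, 0, 0, 0.05, 0, 0, 0, 0, 0.05, 0, 0, 0, 0, 0.05, 0, 0, 0, 0, 0.05]'

```text
t: 33.38
position: [0.6451, 0.121, 0.1036]
eef_rot: [-0.001, -0.095, 0.995, -0.001]
contact_force: [-0.2, -0.5, 0.3]
finger_gap: 0.0155
finger_force: 29.4
```

```bash
python3 - <<'E'
from h import *
s=sensors.observe();print(s['t'],np.round(s['qpos'],2))
c=grab("wrist"); cv2.imwrite("pics/w10.png",c[0][:,:,::-1])
go(647,122,41,190.6,180,.05)
E
```

```text
33.3833 [ 0.22  0.92 -0.83  1.59  0.78  0.99  0.9 ]
at [645.5 121.  104.1] -169.1 turn -0.3 rows 3 tilt [-0.002 -0.002]
[-0.001, 0, 0.042, 0.001, 0.05, -0.001, 0, 0.042, 0.001, 0.05, -0.001, 0, 0.042, 0.001, 0.05]
```

View pics/w10.png

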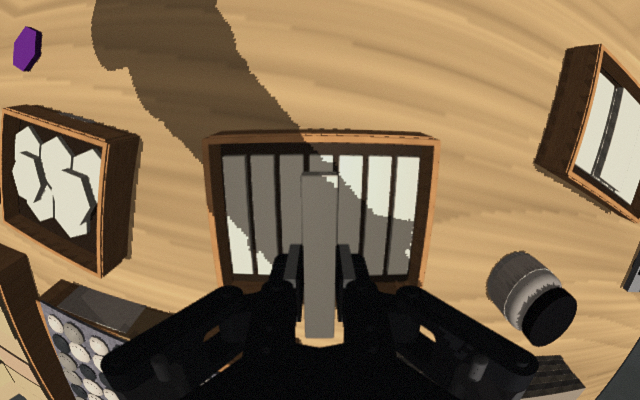

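The stick (320,255) runs parallel to and centred over the seven sticks. Lower it.

Request:
play_rows --targets '[-0.001, 0, 0.03, 0, 0.05, 0, 0, 0.045, 0, 0.05, 0, 0, 0.032, 0, 0.05, 0, 0, 0.014, 0, 0.05, 0, 0, 0.003, 0, 0.05, 0, 0, 0, 0, 0.05, 0, 0, 0, 0, 0.05, 0, 0, 0, 0, 0.05, 0, 0, 0, 0, 0.05]'

```text
t: 34.18
position: [0.6477, 0.1224, 0.0438]
eef_rot: [0.001, -0.095, 0.995, 0.0]
contact_force: [-0.3, 0.9, -0.6]
finger_gap: 0.0158
finger_force: 29.4
```

Request:
play_rows --targets '[0, 0, 0.002, 0, 0.05, 0, 0, 0.002, 0, 0.05, 0, 0, 0, 0, 0.05, 0, 0, 0, 0, 0.05]'

```text
t: 34.52
position: [0.647, 0.122, 0.0408]
eef_rot: [-0.0, -0.095, 0.995, -0.0]
contact_force: [-0.4, -0.7, 0.1]
finger_gap: 0.0158
finger_force: 29.4
```

Request:
play_rows --targets '[0, 0, 0.003, 0, 0.05, 0, 0, 0.003, 0, 0.05, 0, 0, 0.002, 0, 0.05, 0, 0, 0, 0, 0.05, 0, 0, 0, 0, 0.05, 0, 0, 0, 0, 0.05]'

```text
t: 35.02
position: [0.647, 0.1221, 0.0368]
eef_rot: [-0.0, -0.095, 0.995, 0.0]
contact_force: [0.3, 0.4, -1.1]
finger_gap: 0.0159
finger_force: 29.4
```

Request:
play_rows --targets '[0, 0, 0.002, 0, 0.05, 0, 0, 0, 0, 0.05, 0, 0, 0.001, 0, 0.05, 0, 0, 0, 0, 0.05, 0, 0, 0, 0, 0.05]'

```text
t: 35.43
position: [0.6473, 0.1222, 0.0362]
eef_rot: [0.0, -0.095, 0.995, -0.0]
contact_force: [-1.6, -1.2, 6.0]
finger_gap: 0.0161
finger_force: 30.1
```

Request:
play_rows --targets '[0, 0, 0, 0, 0.24, 0, 0, 0, 0, 0.32, 0, 0, 0, 0, 0.4, 0, 0, 0, 0, 0.4, 0, 0, -0.02, 0, 0.4, 0, 0, -0.05, 0, 0.4, 0, 0, -0.06, 0, 0.4, 0, 0, -0.06, 0, 0.4, 0, 0, -0.06, 0, 0.4]'

```text
t: 36.18
position: [0.6468, 0.1223, 0.1622]
eef_rot: [-0.0, -0.095, 0.995, 0.0]
contact_force: [1.6, -0.3, -0.4]
finger_gap: 0.0339
finger_force: 0.0
```

Request:
play_rows --targets '[0.05, 0, 0, 0, 0.4, 0.06, 0, 0, 0, 0.4, 0.06, 0, 0, 0, 0.4, 0.06, 0, 0, 0, 0.4, 0.06, 0, 0, 0, 0.4, 0.05, 0, 0, 0, 0.4, 0, 0, 0, 0, 0.4, 0, 0, 0, 0, 0.4]'

```text
t: 36.85
position: [0.4796, 0.0896, 0.1611]
eef_rot: [0.0, -0.095, 0.995, -0.001]
contact_force: [0.9, 0.9, 0.4]
finger_gap: 0.0341
finger_force: 0.0
```

```bash
python3 - <<'E'
from h import *
print(sensors.observe()["t"])
a=grab("top");b=grab("scene")
A=cv2.resize(a[0][100:250,120:520],None,fx=2,fy=2,interpolation=cv2.INTER_CUBIC)
B=cv2.resize(b[0][160:280,150:500],(800,274),interpolation=cv2.INTER_CUBIC)
cv2.imwrite("pics/end.png",np.vstack([A,B])[:,:,::-1])
E
```

```text
36.85
```

View pics/end.png

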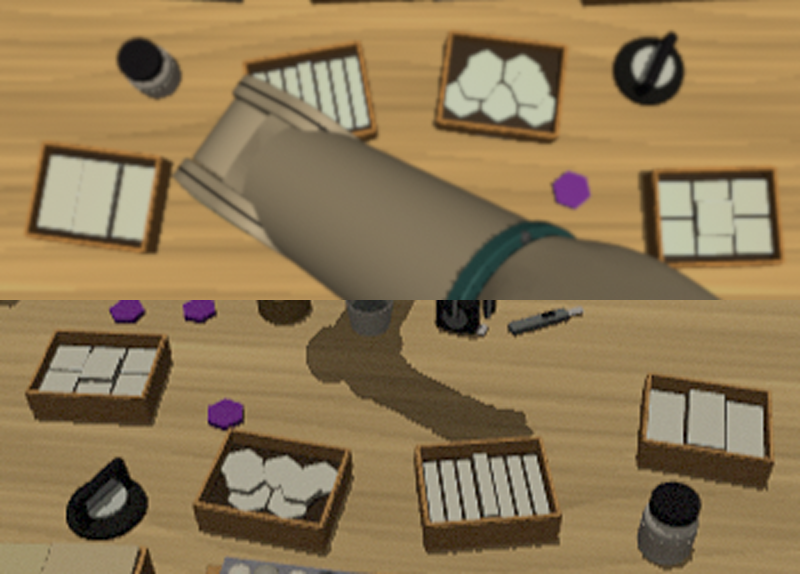

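The final view shows every tile lying flat in its carton: the square at (715,215), the two hexes at (483,75) and (525,78), and the brick at (97,198). In the lower view the stick is at (485,483), parallel to the others. The bench is clear of the loose white tiles.

```bash
python3 -c "
from cell import r
print(r.sign_off())"
```

```text
the job is handed in; nothing more can be done
None
```

All five tiles were set down flat, glazed side up, in their matching cartons, with the brick and stick running the same way as the others. The job was handed in at about 37 s of the 118 s limit.

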